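# Hang the orange ear defenders on the workshop rail

## Task

Hang the ear defenders with the orange cups over the wooden rail, near the middle of the bar: the headband lies squarely across the bar and one cup hangs free on either side. Leave the blue pair where it stands.

Things in the scene. Friction and masses are not known exactly. Their poses are not given: they have to be found in the camera images.
- orange: Rigid ear defenders with orange cups, about 0.25 kg, standing on the table on the cups, headband arching over; to be hung. 62 mm (x) by 157 mm (y, cup to cup) by 150 mm high (z up). Cups 72 mm high, gap between cushions 96 mm. Origin: centre of the cups' underside. The headband's top is a solid grey block with an orange stripe, 28 mm wide (x), 72 mm long (y), 30 mm thick (z).
- orange_crown (a point): Grip point of the orange pair, axes as orange: in the grey block at the top of the headband, mid-width and mid-length, 8 mm below its top, 142 mm above the foot of the cups and 22 mm above the block's flat underside, which is what rests on the bar. Pinch the 28 mm width (along x) from above. Either way round is the same.
- blue_crown (a point): A second pair of ear defenders of the same shape and size but with blue cups and a blue stripe, standing likewise; the same point on it. Not to be moved.
- rail_mid (a point): Middle of the rail's bar, on its axis: fixed light wooden round bar, 24 mm diameter, axis 153 mm above the table along this frame's y (level; z up), clear length 306 mm between dark posts that rise to 180 mm. Below it only a stretcher 20 mm high. Hung properly, orange_crown is 34 mm above this axis and the ear defenders' own x runs along the bar.

How it is judged:
By the outcome, as a careful person would: the job done as asked, in the order asked, and still so for the second after the job is handed in, with the robot touching nothing.
It also fails if it takes over 35 s, if anything falls off the work surface, if the arm or the gripper's body presses on something with over 40 N, if the wrist force passes 120 N, or if a joint passes its speed limit or range.

## Robot

A 6-joint arm with a two-finger parallel gripper is mounted at the origin on the work surface. World frame = base frame: x ahead of the robot, y to its left, z up, the work surface at z = 0. Lengths are in mm, angles in rad, forces in N, time in s.
With the tool pointing down it reaches from about 350 to 725 mm from the base axis. Payload 6 kg.
Tool frame: the origin (TCP) lies between the finger pads; the fingertips stand 19 mm ahead of it and the grasp point (between the pads) is the TCP; x points along the fingers, y is the direction in which the jaws open and shut, and the axes are right-handed (so a half turn about x gives the same grasp; the last joint's range is limited). The gripper opens to 85 mm and grips with 20 to 120 N. Pads are 22 mm wide; open, the fingers measure 114 mm over their backs; the gripper's body (76 mm by 85 mm) begins 54 mm behind the grasp point. The pads swing forward as they close: fully open they stand 13 mm farther back than shut.
Start: joints at [-0.993, 0.04, 0.085, 0, -1.615, -0.334], TCP at [144.845, -582.23, 218.361] pointing down, gripper open.
Joint ranges: [-2.56, 2.56], [-1.29, 2.01], [-1.08, 1.49], [-3.29, 1.98], [-2.81, -0.18], [-2.99, 2.99]. Speed limits (rad/s): [2.57, 2.57, 3.01, 3.14, 3.14, 3.14].

## Interface

Orientations are given as a unit quaternion [x, y, z, w].
In Python, from rig import sensors, optics, workorder gives the robot as it stands. The module is installed in compiled form; this text tells all that it offers.
- The arm moves only by the tool servo_tool, never from a script. Its argument "moves" is a list of rows, each a list of 3 entries, a list of its own where there are three numbers: the shift along the tool's x, y, z in mm, then the turn, a rotation vector about the tool's x, y, z in rad, then the closure in counts, from 0 (fully open) to 255 (shut). A call has 1 to 8 rows; each row shifts and turns the commanded pose from where the row before left it, along the tool's axes as they then stand; what a row does not reach is not made up. A row lasts 1/12 s, in which the tool goes at most 41.7 mm and 7.16 degrees, less where a joint would pass 70% of its speed; a pose out of reach is approached as far as the arm can. A call with a gripper value outside its range is refused whole. The fingers move at their own pace and stop on an object; the grip force is fixed at half the most. Time passes only in rows, so rows that do not move let the fingers close. It gives the time, the measured TCP pose, the force and the opening at its end, in the units of the state.
- sensors.get_state(): the state, without advancing time (a new reading comes with each control period).
- optics.read_camera(name): name is "side" or "top" or "wrist"; returns a dict with "img" (384x512x3 uint8, red, green, blue), "fx", "fy", "cx", "cy" (pixels), "dist_coeffs" ([k1, k2, p1, p2, k3] as OpenCV has them; the pictures are not rectified), "view" (4x4, takes a point from world to camera coordinates). Camera axes: x right, y down, z forward; pixel columns grow to the right and rows downward; lengths in mm; the calibration is good to about 2 mm. A picture is of the moment at which its call begins. There is no depth.
- workorder.job_done(): hands the job in, once; it reports no verdict.
Trained networks look in a picture, given as the dict that the camera call returned (one of the last four; its "shot" number tells which), for a name from the list of things; names that differ only in an ending like _2 or _b are one class to them, and where a whole thing is asked for, a point or a joint stands for the part that bears it (a point fixed in the world has none). Each returns a list of dicts, best first, with "score" (0 to 1); they miss things now and then, are a little off and sometimes report something else, mostly with a low value. They report only what shows in the picture. A call takes as long as a camera call.
- optics.find_in(target, picture): "pixel" ([column, row] in pixels, amid what is visible of it).
- optics.trace(target, picture): "mask" (384x512 bool, what is visible of it) and "pixel" ([column, row] in pixels, amid what is visible of it).
The state is a dict: "clock": time; "joints": joint angles; "dq": joint speeds; "joint_efforts": joint torques, N m; "tool_pos": TCP position; "ee_rot": TCP orientation; "ft_force": force on the tool from outside, world axes, zero at the start; "wrist_torque": the same for the moment, N m; "grip_width": finger opening in mm.
Only numpy, scipy, OpenCV 4.12 (cv2) and the standard library are available. Lean on these libraries where they do the work, as an engineer would, in place of code of your own. Each camera call takes 0.05 s, during which the arm holds its last target.

## Working session

There is one attempt and no reset: what is moved stays moved. The work goes in short steps, Python scripts to look and compute and a tool call to move; the robot and the scene stay as the last step left them, time stands still between calls to the robot, and variables do not carry over. Pictures are saved under pics/ and viewed, and the job is handed in when it is done.

Besides the shell and the picture viewer there is one more tool, called after ">>>" by a JSON object that holds its "op" and its "data", one argument or row to a line. servo_tool: Moves the arm, as the interface text tells. Its arguments: {"type":"object","properties":{"moves":{"type":"array"}},"required":["moves"]}

```bash
mkdir -p pics; cat > h.py <<'E'
import numpy as np, cv2
from rig import sensors, optics, workorder
def save(p,n): cv2.imwrite(f'pics/{n}.png',cv2.cvtColor(p['img'],cv2.COLOR_RGB2BGR))
def K(p): return np.array([[p['fx'],0,p['cx']],[0,p['fy'],p['cy']],[0,0,1.]])
def ray(p,px):
    u=cv2.undistortPoints(np.array([[px]],float),K(p),np.array(p['dist_coeffs'],float))[0,0]
    V=np.array(p['view']);R=V[:3,:3];t=V[:3,3]
    return -R.T@t, R.T@np.array([u[0],u[1],1.])
def onz(p,px,z):
    c,d=ray(p,px); return c+d*(z-c[2])/d[2]
def tri(obs):
    A=np.zeros((3,3));b=np.zeros(3)
    for p,px in obs:
        c,d=ray(p,px);d=d/np.linalg.norm(d);P=np.eye(3)-np.outer(d,d);A+=P;b+=P@c
    return np.linalg.solve(A,b)
def proj(p,X):
    V=np.array(p['view']);r,_=cv2.Rodrigues(V[:3,:3])
    return cv2.projectPoints(np.array(X,float).reshape(-1,1,3),r,V[:3,3],K(p),np.array(p['dist_coeffs'],float))[0][:,0]
E
python3 - <<'E'
from h import *
np.set_printoptions(precision=1,suppress=True)
for n in ['top','side','wrist']:
    p=optics.read_camera(n);save(p,n+'0')
    print(n,ray(p,[256,192]))
    for t in ['orange','orange_crown','blue_crown','rail_mid']:
        for r in optics.find_in(t,p)[:3]: print(n,t,r['pixel'],round(r['score'],2))
print(sensors.get_state())
E
```

```text
top (array([ 291.2,   39.6, 1394.5]), array([ 0.2,  0. , -1. ]))
top orange [139.5, 187.2] 0.86
top orange_crown [136.7, 186.1] 0.89
top blue_crown [235.0, 209.0] 0.78
top rail_mid [356.5, 188.1] 0.6
side (array([ 49.6, 842.3, 804.8]), array([ 0.4, -0.7, -0.6]))
side orange [160.0, 297.8] 0.57
side orange_crown [160.8, 293.0] 0.67
side blue_crown [233.1, 223.5] 0.63
side rail_mid [283.7, 171.1] 0.72
wrist (array([  73.9, -599.4,  374. ]), array([ 0.3,  0.1, -1. ]))
{'clock': 0.75, 'joints': array([-1. ,  0. ,  0.1,  0. , -1.6, -0.3]), 'dq': array([-0.,  0.,  0.,  0., -0.,  0.]), 'joint_efforts': array([  0. , -36.8,  34.7,   6.9,  -0. ,  -0. ]), 'tool_pos': array([ 144.9, -582.2,  218.4]), 'ee_rot': array([-0.1,  0.7,  0.1,  0.7]), 'ft_force': array([ 0.4, -0.2, -0.5]), 'wrist_torque': array([-0.,  0., -0.]), 'grip_width': 85.53046048500201}
```

View pics/top0.png

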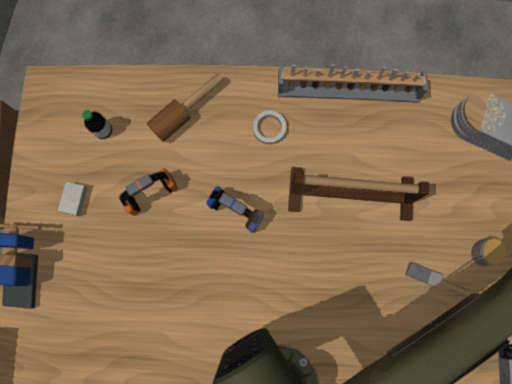

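View pics/side0.png

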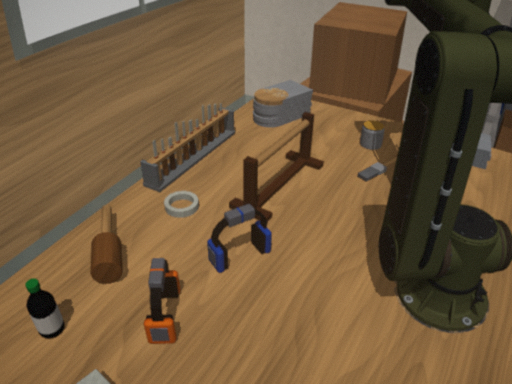

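The top view shows the orange pair's grey block at about (150,182), the blue block at (236,205), and the rail's bar from about (303,180) to (418,188). The side view shows the orange block at about (158,272). I'll zoom in for precise points.

```bash
python3 - <<'E'
from h import *
import pickle
np.set_printoptions(precision=1,suppress=True)
P={n:optics.read_camera(n) for n in ['top','side']}
pickle.dump(P,open('P.pkl','wb'))
for n in P:
    for t in ['orange','rail_mid']:
        r=optics.trace(t,P[n])
        if r:
            m=r[0]['mask'];ys,xs=np.where(m);print(n,t,r[0]['score'],r[0]['pixel'],xs.min(),xs.max(),ys.min(),ys.max())
def z(p,x0,x1,y0,y1,n,f): 
    cv2.imwrite(f'pics/{n}.png',cv2.resize(cv2.cvtColor(p['img'][y0:y1,x0:x1],cv2.COLOR_RGB2BGR),None,fx=f,fy=f,interpolation=cv2.INTER_CUBIC))
z(P['top'],110,190,160,220,'tz',10)
z(P['side'],130,210,250,350,'sz',6)
z(P['top'],280,440,155,225,'rz',5)
z(P['side'],225,335,105,225,'rs',5)
E
```

```text
top orange 0.7 [140.8, 187.6] 120 177 169 214
top rail_mid 0.77 [356.6, 191.3] 288 429 167 221
side orange 0.7 [159.6, 294.5] 144 180 258 343
side rail_mid 0.87 [270.7, 154.5] 229 322 112 221
```

View pics/tz.png

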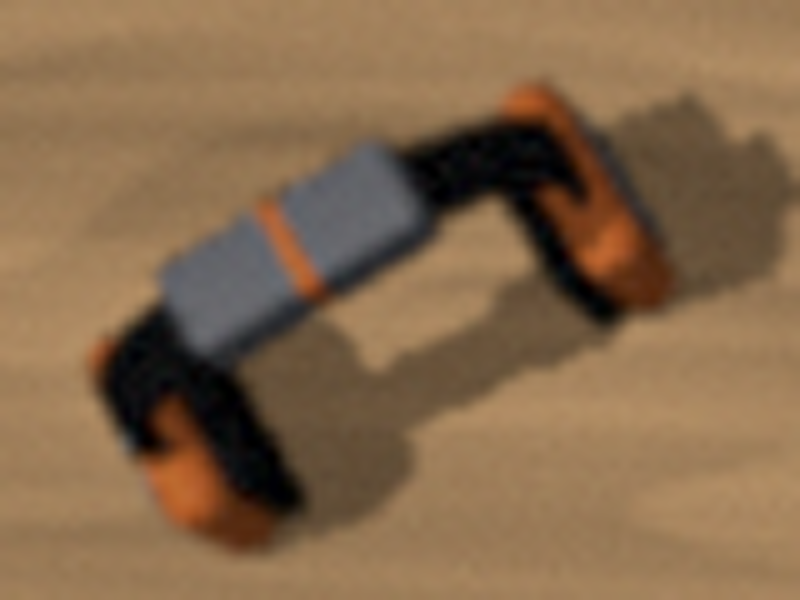

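View pics/sz.png

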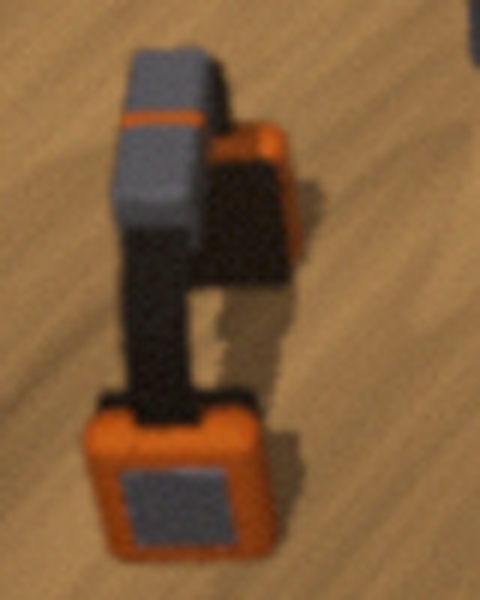

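View pics/rz.png

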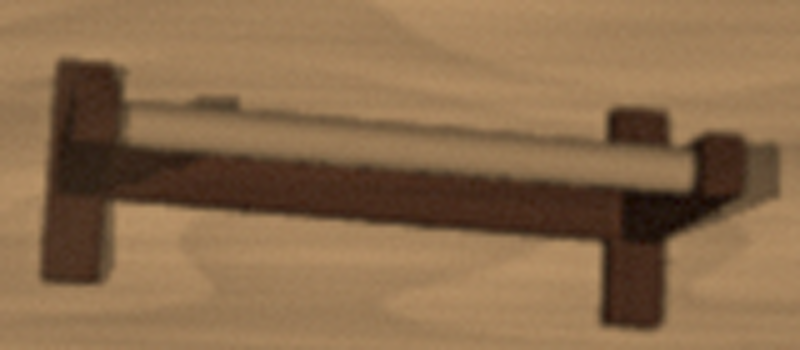

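View pics/rs.png

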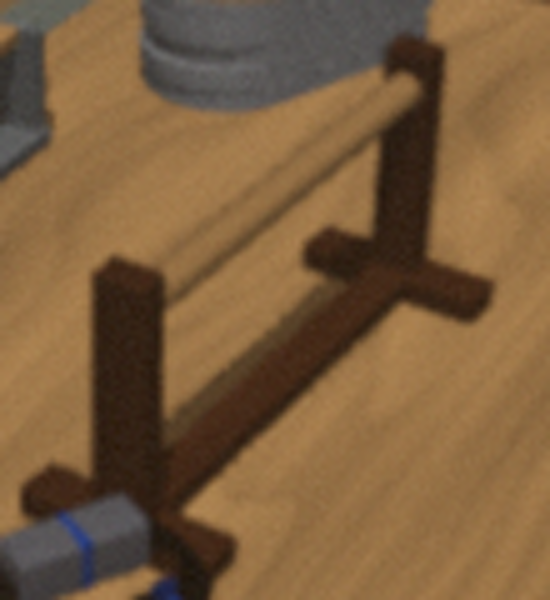

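```bash
python3 - <<'E'
from h import *
import pickle
np.set_printoptions(precision=1,suppress=True)
P=pickle.load(open('P.pkl','rb'));t=P['top'];s=P['side']
def q(o,f,x,y): return [o[0]+(x+.5)/f-.5,o[1]+(y+.5)/f-.5]
T=lambda x,y:q((110,160),10,x,y)
c=[onz(t,T(*a),150) for a in [(163,275),(370,143),(432,210),(210,355),(290,252)]]
for a in c: print(a)
print('len',[np.linalg.norm(c[i]-c[(i+1)%4]) for i in range(4)], 'mean',np.mean(c[:4],0))
d=c[1]-c[0]+c[2]-c[3];print('yaw of long axis',np.arctan2(d[1],d[0]))
S=lambda x,y:q((130,250),6,x,y)
cs=[onz(s,S(*a),150) for a in [(137,50),(210,50),(195,192),(115,190),(162,118)]]
print('side');[print(a) for a in cs]; print(np.mean(cs[:4],0))
R=lambda x,y:q((280,155),5,x,y)
A=onz(t,R(122,127),153);B=onz(t,R(695,170),153);print('rail',A,B,np.linalg.norm(A-B))
d=(A-B)/np.linalg.norm(A-B);print('mid from B',B+153*d,'yaw',np.arctan2(d[1],d[0]))
RS=lambda x,y:q((225,105),5,x,y)
C=onz(s,RS(163,286),153);D=onz(s,RS(412,88),153);print('side rail',C,D,np.linalg.norm(C-D),(C+D)/2)
# blue
print('blue', onz(t,[235.5,204],150), sensors.get_state()['ee_rot'])
from scipy.spatial.transform import Rotation as Ro
print(Ro.from_quat(sensors.get_state()['ee_rot']).as_matrix())
E
```

```text
[523.7 414.9 150. ]
[560.8 361.5 150. ]
[543.2 343.4 150. ]
[502.7 400.4 150. ]
[530.9 380.9 150. ]
len [np.float64(65.0352018538992), np.float64(25.272910292648962), np.float64(69.92048762807181), np.float64(25.588514112092277)] mean [532.6 380.1 150. ]
yaw of long axis -0.9584856339322029
side
[559.4 363.4 150. ]
[537.5 350.  150. ]
[499.8 405.2 150. ]
[523.  418.5 150. ]
[530.8 384.5 150. ]
[529.9 384.3 150. ]
rail [555.  -54.1 153. ] [ 540.8 -360.4  153. ] 306.59295370370995
mid from B [ 547.9 -207.6  153. ] yaw 1.5245132495480687
side rail [554.7 -71.2 153. ] [ 536.2 -359.   153. ] 288.4035939295291 [ 545.5 -215.1  153. ]
blue [487.2 122.2 150. ] [-0.1  0.7  0.1  0.7]
[[-0.  -0.2  1. ]
 [ 0.   1.   0.2]
 [-1.   0.  -0. ]]
```

```bash
cat > plan.py <<'E'
# plan.py start from measured (or x y z psi given); waypoints -> rounded rows
from h import *
from scipy.spatial.transform import Rotation as Ro
import json
def down(psi): # columns tool x,y,z
    c,s=np.cos(psi),np.sin(psi)
    return np.array([[0,-s,c],[0,c,s],[-1,0,0]],float)
def plan(wps,grip,nmin=1,vmax=38,wmax=.12,rd=0):
    st=sensors.get_state();p=np.array(st['tool_pos'],float);R=Ro.from_quat(st['ee_rot']).as_matrix()
    print('t',round(st['clock'],2),'p',p.round(1),'psi',round(np.arctan2(R[1,2],R[0,2]),3),'tilt',R[2].round(3),'F',np.round(st['ft_force'],1),'w',round(st['grip_width'],1),'j',np.round(st['joints'],2))
    rows=[]
    for w in wps:
        w=np.array(w,float);T=down(w[3])
        rv=Ro.from_matrix(R.T@T).magnitude()
        n=max(nmin,int(np.ceil(max(np.linalg.norm(w[:3]-p)/vmax,rv/wmax))))
        for k in range(n):
            f=1/(n-k)
            d=np.round(R.T@((w[:3]-p)*f),rd); r=np.round(Ro.from_matrix(R.T@T).as_rotvec()*f,3 if n<2 else 2)
            if k==n-1: r=np.round(Ro.from_matrix(R.T@T).as_rotvec(),3)
            p=p+R@d; R=R@Ro.from_rotvec(r).as_matrix()
            rows.append([(d+0).tolist(),(r+0).tolist(),grip])
        print('wp end',p.round(1),n)
    for i in range(0,len(rows),8): print(json.dumps(rows[i:i+8]).replace('.0,',',').replace('.0]',']').replace('-0,','0,').replace('-0]','0]'))
E
python3 - <<'E'
from plan import *
plan([[400,-420,330,.7],[600,0,320,1.6],[531.5,382,250,2.18]],0)
E
```

```text
t 1.05 p [ 144.8 -582.2  218.4] psi 0.244 tilt [-1.  0. -0.] F [ 0.1 -0.3 -0.7] w 85.3 j [-0.99  0.04  0.08 -0.   -1.62 -0.33]
wp end [ 400.1 -419.5  330.4] 9
wp end [5.997e+02 1.000e-01 3.204e+02] 13
wp end [531.4 381.5 250.4] 11
[[[-12, 11, 32], [-0.05, 0, 0], 0], [[-12, 9, 32], [-0.05, 0, 0], 0], [[-13, 7, 33], [-0.05, 0, 0], 0], [[-12, 6, 33], [-0.05, 0, 0], 0], [[-13, 4, 33], [-0.05, 0, 0], 0], [[-12, 2, 34], [-0.05, 0, 0], 0], [[-13, 1, 34], [-0.05, 0, 0], 0], [[-12, -1, 33], [-0.05, 0, 0], 0]]
[[[-13, -2, 34], [-0.056, 0, 0], 0], [[1, 15, 33], [-0.07, 0, 0], 0], [[1, 12, 33], [-0.07, 0, 0], 0], [[1, 10, 34], [-0.07, 0, 0], 0], [[1, 8, 35], [-0.07, 0, 0], 0], [[1, 5, 35], [-0.07, 0, 0], 0], [[1, 3, 36], [-0.07, 0, 0], 0], [[1, 0, 36], [-0.07, 0, 0], 0]]
[[[1, -2, 36], [-0.07, 0, 0], 0], [[0, -5, 35], [-0.07, 0, 0], 0], [[1, -7, 35], [-0.07, 0, 0], 0], [[0, -10, 34], [-0.07, 0, 0], 0], [[1, -12, 34], [-0.07, 0, 0], 0], [[0, -14, 33], [-0.06, 0, 0], 0], [[6, 5, 35], [-0.05, 0, 0], 0], [[6, 3, 35], [-0.05, 0, 0], 0]]
[[[6, 2, 35], [-0.05, 0, 0], 0], [[7, 0, 35], [-0.05, 0, 0], 0], [[6, -2, 35], [-0.05, 0, 0], 0], [[7, -4, 35], [-0.06, 0, 0], 0], [[6, -6, 35], [-0.05, 0, 0], 0], [[7, -7, 35], [-0.06, 0, 0], 0], [[6, -9, 34], [-0.05, 0, 0], 0], [[7, -11, 34], [-0.06, 0, 0], 0]]
[[[6, -13, 32], [-0.05, 0, 0], 0]]
```

>>> {"op": "servo_tool", "data": {
  "moves": [
    [[-12, 11, 32], [-0.05, 0, 0], 0],
    [[-12, 9, 32], [-0.05, 0, 0], 0],
    [[-13, 7, 33], [-0.05, 0, 0], 0],
    [[-12, 6, 33], [-0.05, 0, 0], 0],
    [[-13, 4, 33], [-0.05, 0, 0], 0],
    [[-12, 2, 34], [-0.05, 0, 0], 0],
    [[-13, 1, 34], [-0.05, 0, 0], 0],
    [[-12, -1, 33], [-0.05, 0, 0], 0]
  ]
}}

```text
clock: 1.72
tool_pos: [373.0, -437.1, 318.4]
ee_rot: [-0.225, 0.67, 0.224, 0.671]
ft_force: [0.5, -0.8, 0.7]
grip_width: 85.4
```

>>> {"op": "servo_tool", "data": {
  "moves": [
    [[-13, -2, 34], [-0.056, 0, 0], 0],
    [[1, 15, 33], [-0.07, 0, 0], 0],
    [[1, 12, 33], [-0.07, 0, 0], 0],
    [[1, 10, 34], [-0.07, 0, 0], 0],
    [[1, 8, 35], [-0.07, 0, 0], 0],
    [[1, 5, 35], [-0.07, 0, 0], 0],
    [[1, 3, 36], [-0.07, 0, 0], 0],
    [[1, 0, 36], [-0.07, 0, 0], 0]
  ]
}}

```text
clock: 2.38
tool_pos: [508.2, -192.0, 323.6]
ee_rot: [-0.397, 0.585, 0.397, 0.585]
ft_force: [1.1, -0.4, -0.1]
grip_width: 85.2
```

>>> {"op": "servo_tool", "data": {
  "moves": [
    [[1, -2, 36], [-0.07, 0, 0], 0],
    [[0, -5, 35], [-0.07, 0, 0], 0],
    [[1, -7, 35], [-0.07, 0, 0], 0],
    [[0, -10, 34], [-0.07, 0, 0], 0],
    [[1, -12, 34], [-0.07, 0, 0], 0],
    [[0, -14, 33], [-0.06, 0, 0], 0],
    [[6, 5, 35], [-0.05, 0, 0], 0],
    [[6, 3, 35], [-0.05, 0, 0], 0]
  ]
}}

```text
clock: 3.05
tool_pos: [588.3, 71.3, 307.3]
ee_rot: [-0.531, 0.467, 0.532, 0.466]
ft_force: [-0.5, 0.6, 0.5]
grip_width: 85.6
```

>>> {"op": "servo_tool", "data": {
  "moves": [
    [[6, 2, 35], [-0.05, 0, 0], 0],
    [[7, 0, 35], [-0.05, 0, 0], 0],
    [[6, -2, 35], [-0.05, 0, 0], 0],
    [[7, -4, 35], [-0.06, 0, 0], 0],
    [[6, -6, 35], [-0.05, 0, 0], 0],
    [[7, -7, 35], [-0.06, 0, 0], 0],
    [[6, -9, 34], [-0.05, 0, 0], 0],
    [[7, -11, 34], [-0.06, 0, 0], 0]
  ]
}}

```text
clock: 3.72
tool_pos: [536.8, 349.1, 256.5]
ee_rot: [0.619, -0.342, -0.619, -0.342]
ft_force: [0.3, -0.2, 0.3]
grip_width: 85.5
```

>>> {"op": "servo_tool", "data": {
  "moves": [
    [[6, -13, 32], [-0.05, 0, 0], 0],
    [[0, 0, 0], [0, 0, 0], 0],
    [[0, 0, 0], [0, 0, 0], 0]
  ]
}}

```text
clock: 3.97
tool_pos: [530.5, 383.1, 248.7]
ee_rot: [-0.627, 0.327, 0.628, 0.325]
ft_force: [0.4, -0.5, 0.3]
grip_width: 85.5
```

```bash
python3 - <<'E'
from plan import *
np.set_printoptions(precision=1,suppress=True)
p=optics.read_camera('wrist');save(p,'w1');import pickle;pickle.dump(p,open('w1.pkl','wb'))
for r in optics.find_in('orange_crown',p)[:2]: print(r, onz(p,r['pixel'],150))
print(proj(p,[[531.5,382,150]]))
plan([[531.5,382,240,2.18]],0)
E
```

```text
{'pixel': [255.8, 160.3], 'score': 0.67} [542.3 368.4 150. ]
[[257.1 179.8]]
t 4.07 p [531.6 381.2 250.7] psi 2.179 tilt [-1. -0. -0.] F [-0.5  0.5  1.1] w 85.6 j [ 0.9  0.2  0.3  0.  -1.7 -0.3]
wp end [531.1 382.1 239.7] 1
[[[11, 0, 1], [-0.001, 0, 0], 0]]
```

View pics/w1.png

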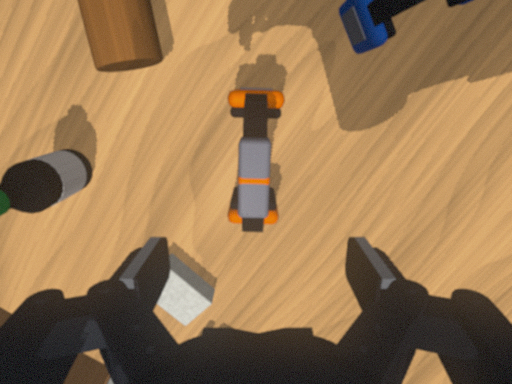

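The wrist view shows the orange block's stripe at (255,181), within 3 px of the prediction, with the block's axis running from (256,138) to (254,218).

```bash
python3 - <<'E'
from plan import *
import pickle
p=pickle.load(open('w1.pkl','rb'))
c=onz(p,[254.6,181.5],150);a=onz(p,[256,138],150);b=onz(p,[254,217],150);print(c,a,b,(a+b)/2,np.arctan2(*(a-b)[[1,0]]))
for r in [[239,218],[239.5,138],[271,138],[269.5,217]]: print(onz(p,r,150))
x,y=c[:2]*.6+np.array([531.5,382])*.4
plan([[x,y,180,2.18],[x,y,142,2.18]],0,vmax=20)
E
```

```text
[532.39877998 384.47967945 150.        ] [553.07958615 352.68793035 150.        ] [513.78013578 412.21002656 150.        ] [533.42986097 382.44897845 150.        ] -0.9872493562939686
[524.36306804 420.78830573 150.        ]
[564.41884242 360.59672673 150.        ]
[542.77651008 345.48657389 150.        ]
[502.27399927 404.19106027 150.        ]
t 4.07 p [531.6 381.2 250.7] psi 2.179 tilt [-1. -0. -0.] F [-0.5  0.5  1.1] w 85.6 j [ 0.93  0.19  0.31  0.   -1.69 -0.32]
wp end [532.2 384.  179.7] 4
wp end [532.2 384.  141.7] 2
[[[18, 0, 0], [0, 0, 0], 0], [[18, -1, 1], [0, 0, 0], 0], [[17, 0, 0], [0, 0, 0], 0], [[18, -1, 1], [-0.001, 0, 0], 0], [[19, 0, 0], [0, 0, 0], 0], [[19, 0, 0], [0, 0, 0], 0]]
```

>>> {"op": "servo_tool", "data": {
  "moves": [
    [[18, 0, 0], [0.01, 0, 0], 0],
    [[18, -1, 1], [0.01, 0, 0], 0],
    [[17, 0, 0], [0, 0, 0], 0],
    [[18, -1, 1], [0, 0, 0], 0],
    [[18, 0, 0], [0, 0, 0], 0],
    [[18, 0, 0], [0, 0, 0], 0],
    [[0, 0, 0], [0, 0, 0], 0],
    [[0, 0, 0], [0, 0, 0], 0]
  ]
}}

```text
clock: 4.73
tool_pos: [532.3, 383.0, 143.6]
ee_rot: [0.623, -0.334, -0.623, -0.334]
ft_force: [-0.2, 0.5, 0.8]
grip_width: 85.8
```

>>> {"op": "servo_tool", "data": {
  "moves": [
    [[0, 0, 0], [0, 0, 0], 255],
    [[0, 0, 0], [0, 0, 0], 255],
    [[0, 0, 0], [0, 0, 0], 255],
    [[0, 0, 0], [0, 0, 0], 255],
    [[0, 0, 0], [0, 0, 0], 255],
    [[0, 0, 0], [0, 0, 0], 255],
    [[0, 0, 0], [0, 0, 0], 255],
    [[0, 0, 0], [0, 0, 0], 255]
  ]
}}

```text
clock: 5.4
tool_pos: [531.9, 384.3, 143.4]
ee_rot: [-0.624, 0.333, 0.624, 0.333]
ft_force: [0.4, -0.2, 0.2]
grip_width: -0.2
```

```bash
python3 - <<'E'
from plan import *
p=optics.read_camera('side');save(p,'s2')
p=optics.read_camera('wrist');save(p,'w2')
plan([[532,384,230,2.16]],255,vmax=20)
E
```

```text
t 5.5 p [532.  384.3 143.4] psi 2.16 tilt [-1.  0.  0.] F [-0.   0.5 -0.2] w -0.4 j [ 0.93  0.19  0.11 -0.   -1.49 -0.34]
wp end [532.  384.3 230.4] 5
[[[-17, 0, 0], [0, 0, 0], 255], [[-17, 0, 0], [0, 0, 0], 255], [[-18, 0, 0], [0, 0, 0], 255], [[-17, 0, 0], [0, 0, 0], 255], [[-18, 0, 0], [0, 0, 0], 255]]
```

View pics/s2.png

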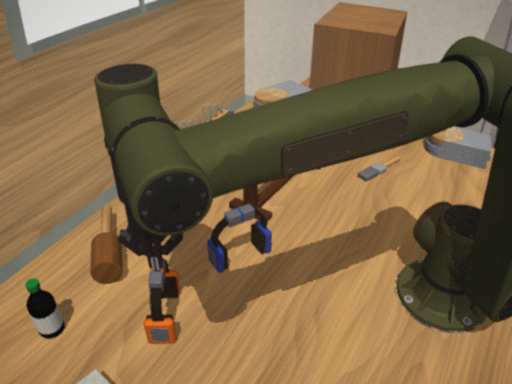

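View pics/w2.png

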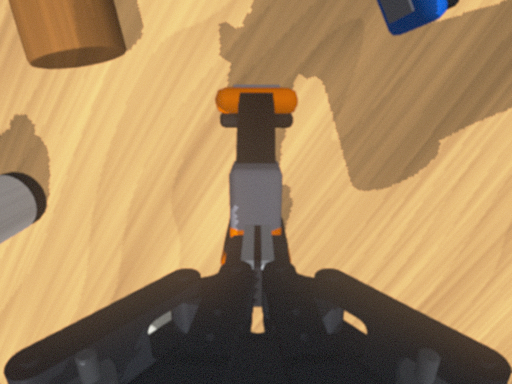

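```bash
python3 - <<'E'
from plan import *
a=cv2.imread('pics/w2.png')[150:300,180:340];b=cv2.imread('pics/s2.png')[220:350,110:210]
cv2.imwrite('pics/w2z.png',cv2.resize(a,None,fx=5,fy=4.9*5/4.9,interpolation=cv2.INTER_CUBIC)[:600])
cv2.imwrite('pics/s2z.png',cv2.resize(b,None,fx=4.5,fy=4.5,interpolation=cv2.INTER_CUBIC))
import pickle
P=pickle.load(open('P.pkl','rb'))
p=optics.read_camera('wrist')
np.set_printoptions(precision=1,suppress=True)
pts=[[532,384.3,143.4],[532,384.3,124.4],[532,384.3,150],[532,384,162]]
print(proj(p,pts));print(proj(P['side'],pts))
E
```

```text
[[257.8 229.7]
 [257.7 216.6]
 [257.8 234.9]
 [258.2 245. ]]
[[156.6 271.3]
 [157.7 277.7]
 [156.2 269. ]
 [155.5 264.7]]
```

View pics/w2z.png

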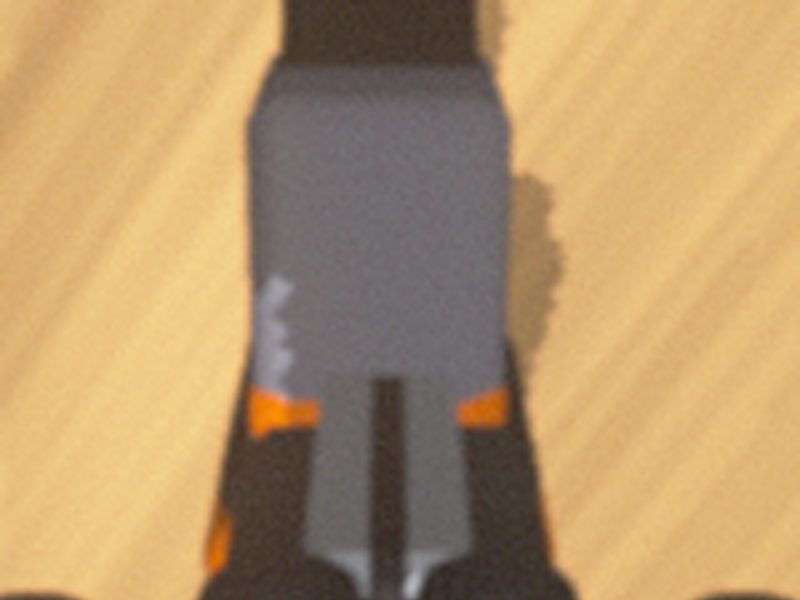

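View pics/s2z.png

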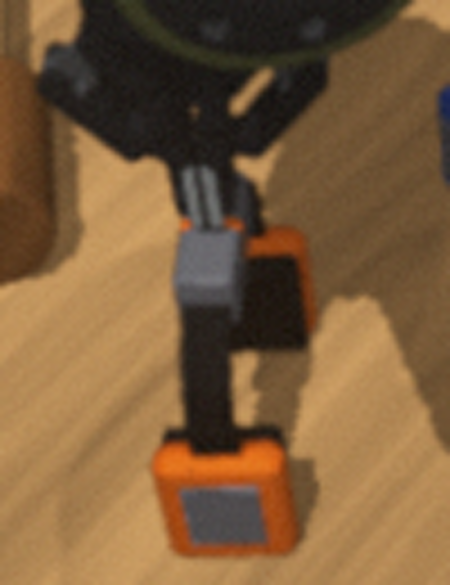

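The side and wrist views both show the fingers shut with their tips ending at the block's top by the stripe, about (156,270) in the side view. They are not beside the block, and the width reads 0, so nothing is gripped. I'll lift clear and look at where the tips really are.

>>> {"op": "servo_tool", "data": {
  "moves": [
    [[-20, 0, 0], [0, 0, 0], 255],
    [[-20, 0, 0], [0, 0, 0], 255],
    [[0, 0, 0], [0, 0, 0], 255],
    [[0, 0, 0], [0, 0, 0], 255]
  ]
}}

```text
clock: 5.88
tool_pos: [532.5, 384.7, 185.2]
ee_rot: [0.624, -0.332, -0.623, -0.334]
ft_force: [-0.2, -0.9, 0.4]
grip_width: -0.0
```

```bash
python3 - <<'E'
from plan import *
np.set_printoptions(precision=1,suppress=True)
st=sensors.get_state();x=st['tool_pos'];print(x,st['grip_width'],st['ft_force'])
p=optics.read_camera('side');save(p,'s3');print(proj(p,[x,x-[0,0,19]]))
a=p['img'][200:350,100:220]
q=optics.read_camera('wrist');save(q,'w3');print(proj(q,[x,x-[0,0,19]]))
cv2.imwrite('pics/s3z.png',cv2.resize(a[:,:,::-1],None,fx=4,fy=4,interpolation=cv2.INTER_CUBIC))
E
```

```text
[532.5 384.7 185.2] -0.007691704616423625 [-0.2 -0.9  0.4]
[[153.6 256.5]
 [154.8 263.3]]
[[256.8 230.8]
 [256.9 217.5]]
```

View pics/s3z.png

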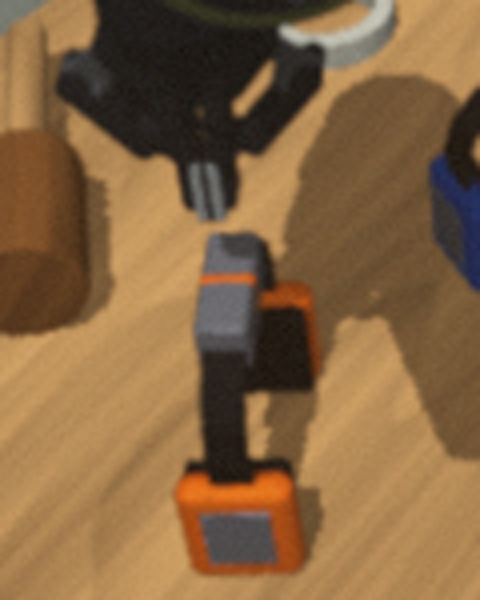

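View pics/w3.png

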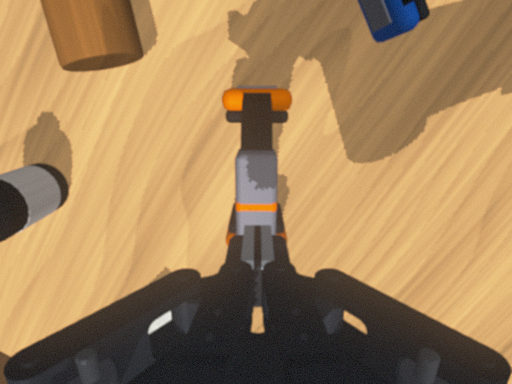

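```bash
python3 - <<'E'
from plan import *
np.set_printoptions(precision=1,suppress=True)
st=sensors.get_state();x=st['tool_pos'];R=Ro.from_quat(st['ee_rot']).as_matrix()
p=optics.read_camera('side');q=optics.read_camera('wrist')
for e in (-11,0,11):
  for a in (19,10,0,-5,-10,-15): 
    X=x+R@[a,0,e];print(e,a,proj(p,[X])[0],proj(q,[X])[0])
a=q['img'][190:310,190:330];cv2.imwrite('pics/w3z.png',cv2.resize(a[:,:,::-1],None,fx=5,fy=5,interpolation=cv2.INTER_CUBIC))
E
```

```text
-11 19 [156.  260.4] [257.5 200.3]
-11 10 [155.4 257.2] [257.5 205.4]
-11 0 [154.8 253.6] [257.6 211.8]
-11 -5 [154.5 251.7] [257.6 215.3]
-11 -10 [154.2 249.9] [257.6 219. ]
-11 -15 [153.9 248.1] [257.6 222.9]
0 19 [155.5 264.2] [257.5 217. ]
0 10 [154.9 261. ] [257.5 222.9]
0 0 [154.3 257.4] [257.6 230.1]
0 -5 [153.9 255.6] [257.6 234. ]
0 -10 [153.6 253.7] [257.6 238.2]
0 -15 [153.3 251.9] [257.6 242.6]
11 19 [154.9 268.1] [257.5 233.2]
11 10 [154.3 264.9] [257.6 239.7]
11 0 [153.7 261.3] [257.6 247.7]
11 -5 [153.3 259.5] [257.6 252. ]
11 -10 [153.  257.6] [257.6 256.6]
11 -15 [152.7 255.8] [257.7 261.5]
```

View pics/w3z.png

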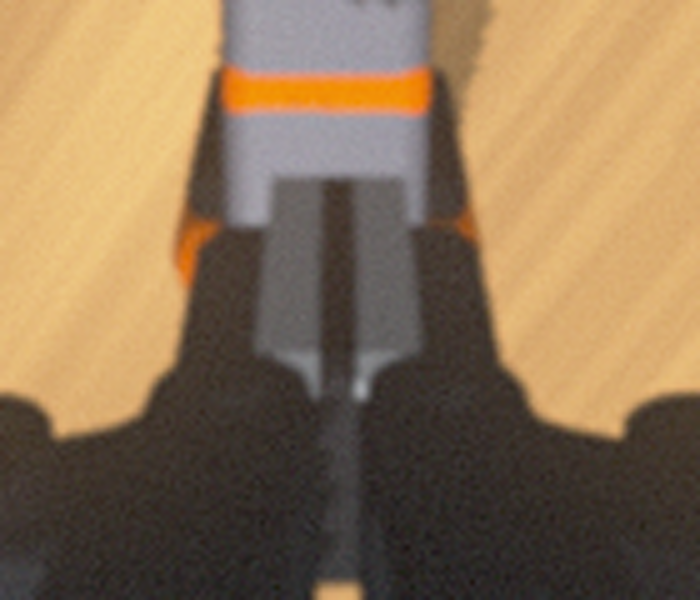

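Both views place the tips about 18 mm behind the reported TCP, where 19 mm ahead is stated. That makes the real grasp point about 37 mm behind (above) the reported one, with no lateral offset. I'll open and descend 79 mm to a reported z of about 106.

>>> {"op": "servo_tool", "data": {
  "moves": [
    [[0, 0, 0], [0, 0, 0], 0],
    [[0, 0, 0], [0, 0, 0], 0],
    [[0, 0, 0], [0, 0, 0], 0],
    [[0, 0, 0], [0, 0, 0], 0],
    [[0, 0, 0], [0, 0, 0], 0],
    [[0, 0, 0], [0, 0, 0], 0]
  ]
}}

```text
clock: 6.58
tool_pos: [532.0, 384.2, 183.4]
ee_rot: [-0.624, 0.333, 0.624, 0.333]
ft_force: [0.8, -0.9, -0.8]
grip_width: 72.4
```

>>> {"op": "servo_tool", "data": {
  "moves": [
    [[20, 0, 0], [0, 0, 0], 0],
    [[20, 0, 0], [0, 0, 0], 0],
    [[13, 0, 0], [0, 0, 0], 0],
    [[0, 0, 0], [0, 0, 0], 0]
  ]
}}

```text
clock: 6.92
tool_pos: [530.6, 383.3, 126.3]
ee_rot: [-0.623, 0.335, 0.624, 0.331]
ft_force: [1.6, 0.4, -1.6]
grip_width: 85.2
```

```bash
python3 - <<'E'
from plan import *
p=optics.read_camera('side');save(p,'s4')
q=optics.read_camera('wrist');save(q,'w4')
print(sensors.get_state()['tool_pos'],sensors.get_state()['ft_force'])
cv2.imwrite('pics/c4.png',np.hstack([cv2.resize(p['img'][200:350,100:220,::-1],(307,384)),q['img'][:,90:430,::-1]]))
E
```

```text
[532.0699532  384.02215375 130.54103315] [0.06759228 0.11339728 0.55728541]
```

View pics/c4.png

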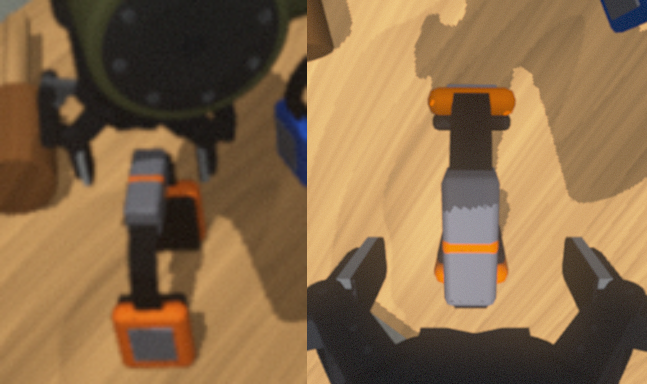

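The open pads now straddle the block symmetrically, and force is still zero. I'll go 24 mm further down and close.

>>> {"op": "servo_tool", "data": {
  "moves": [
    [[12, 0, 0], [0, 0, 0], 0],
    [[12, 0, 0], [0, 0, 0], 0],
    [[0, 0, 0], [0, 0, 0], 0],
    [[0, 0, 0], [0, 0, 0], 255],
    [[0, 0, 0], [0, 0, 0], 255],
    [[0, 0, 0], [0, 0, 0], 255],
    [[0, 0, 0], [0, 0, 0], 255],
    [[0, 0, 0], [0, 0, 0], 255]
  ]
}}

```text
clock: 7.68
tool_pos: [532.3, 384.5, 107.2]
ee_rot: [0.624, -0.333, -0.623, -0.334]
ft_force: [-0.8, -0.1, 1.8]
grip_width: 27.0
```

>>> {"op": "servo_tool", "data": {
  "moves": [
    [[0, 0, 0], [0, 0, 0], 255],
    [[0, 0, 0], [0, 0, 0], 255],
    [[0, 0, 0], [0, 0, 0], 255]
  ]
}}

```text
clock: 7.93
tool_pos: [532.4, 384.5, 107.1]
ee_rot: [0.624, -0.333, -0.623, -0.334]
ft_force: [1.0, 0.5, 2.5]
grip_width: 26.9
```

```bash
python3 - <<'E'
from plan import *
p=optics.read_camera('side');save(p,'s5')
q=optics.read_camera('wrist');save(q,'w5')
st=sensors.get_state();print(st['tool_pos'],st['ft_force'],st['grip_width'])
cv2.imwrite('pics/c5.png',np.hstack([cv2.resize(p['img'][200:350,100:220,::-1],(307,384)),q['img'][:,90:430,::-1]]))
E
```

```text
[532.32844035 384.55966637 107.13834648] [0.58450985 1.12498618 3.74440337] 27.024506168210646
```

View pics/c5.png

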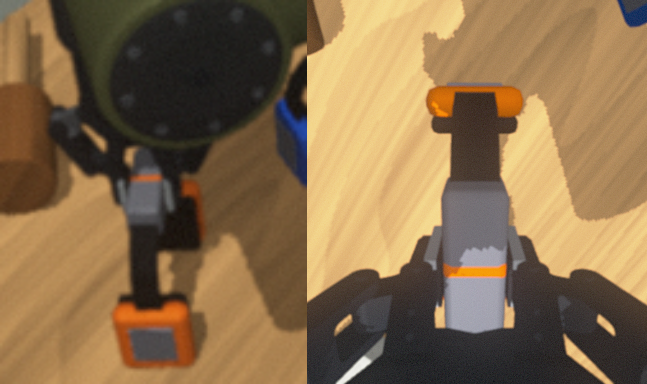

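Gripped: the width is 27 mm and the pads are on both sides of the block by the stripe. Now lift and carry.

```bash
python3 - <<'E'
from plan import *
plan([[532,384,325,2.16],[590,120,325,2.65],[547,-207,325,3.095]],255,vmax=27,wmax=.1)
E
```

```text
t 8.03 p [532.3 384.6 107.1] psi 2.16 tilt [-1.    -0.001  0.   ] F [0.6 1.1 3.7] w 27.0 j [ 0.93  0.2   0.06  0.   -1.43 -0.34]
wp end [532.1 384.4 325.1] 9
wp end [590.4 120.2 325.1] 11
wp end [ 546.8 -206.6  324.9] 13
[[[-24, 0, 0], [0, 0, 0], 255], [[-24, 0, 0], [0, 0, 0], 255], [[-24, 0, 0], [0, 0, 0], 255], [[-24, 0, 0], [0, 0, 0], 255], [[-24, 0, 0], [0, 0, 0], 255], [[-24, 0, 0], [0, 0, 0], 255], [[-25, 0, 0], [0, 0, 0], 255], [[-24, 0, 0], [0, 0, 0], 255]]
[[[-25, 0, 0], [0, 0, 0.001], 255], [[0, 9, -23], [-0.04, 0, 0], 255], [[0, 10, -23], [-0.05, 0, 0], 255], [[0, 11, -22], [-0.04, 0, 0], 255], [[0, 12, -21], [-0.05, 0, 0], 255], [[0, 13, -21], [-0.04, 0, 0], 255], [[0, 14, -20], [-0.05, 0, 0], 255], [[0, 15, -20], [-0.04, 0, 0], 255]]
[[[0, 15, -19], [-0.05, 0, 0], 255], [[0, 16, -18], [-0.04, 0, 0], 255], [[0, 17, -18], [-0.05, 0, 0], 255], [[0, 18, -17], [-0.04, 0, 0], 255], [[0, 24, -9], [-0.03, 0, 0], 255], [[0, 24, -8], [-0.03, 0, 0], 255], [[0, 24, -8], [-0.04, 0, 0], 255], [[0, 25, -6], [-0.03, 0, 0], 255]]
[[[0, 25, -6], [-0.04, 0, 0], 255], [[0, 25, -5], [-0.03, 0, 0], 255], [[0, 25, -4], [-0.04, 0, 0], 255], [[0, 25, -3], [-0.03, 0, 0], 255], [[0, 25, -2], [-0.04, 0, 0], 255], [[0, 25, -1], [-0.03, 0, 0], 255], [[0, 25, -1], [-0.04, 0, 0], 255], [[0, 26, 1], [-0.03, 0, 0], 255]]
[[[0, 25, 1], [-0.035, 0, 0], 255]]
```

>>> {"op": "servo_tool", "data": {
  "moves": [
    [[-24, 0, 0], [0, 0, 0], 255],
    [[-24, 0, 0], [0, 0, 0], 255],
    [[-24, 0, 0], [0, 0, 0], 255],
    [[-24, 0, 0], [0, 0, 0], 255],
    [[-24, 0, 0], [0, 0, 0], 255],
    [[-24, 0, 0], [0, 0, 0], 255],
    [[-25, 0, 0], [0, 0, 0], 255],
    [[-24, 0, 0], [0, 0, 0], 255]
  ]
}}

```text
clock: 8.7
tool_pos: [531.3, 384.0, 299.0]
ee_rot: [-0.623, 0.334, 0.624, 0.332]
ft_force: [0.7, 0.4, -2.6]
grip_width: 27.4
```

```bash
python3 - <<'E'
from plan import *
p=optics.read_camera('side');save(p,'s6')
st=sensors.get_state();print(st['tool_pos'],st['ft_force'],st['grip_width'])
E
```

```text
[532.5030179  383.91803573 305.07994515] [-1.13683152 -1.90800502  2.12157355] 27.12000765248845
```

View pics/s6.png

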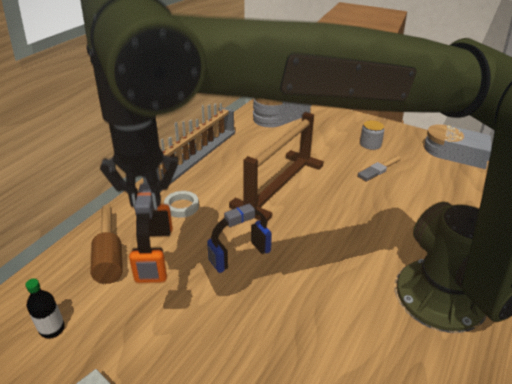

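The orange pair is lifted and hanging upright in the gripper, with its cup at (150,265). The blue pair is untouched at (240,235). I'll continue.

>>> {"op": "servo_tool", "data": {
  "moves": [
    [[-25, 0, 0], [0, 0, 0], 255],
    [[0, 9, -23], [-0.04, 0, 0], 255],
    [[0, 10, -23], [-0.05, 0, 0], 255],
    [[0, 11, -22], [-0.04, 0, 0], 255],
    [[0, 12, -21], [-0.05, 0, 0], 255],
    [[0, 13, -21], [-0.04, 0, 0], 255],
    [[0, 14, -20], [-0.05, 0, 0], 255],
    [[0, 15, -20], [-0.04, 0, 0], 255]
  ]
}}

```text
clock: 9.42
tool_pos: [567.8, 214.4, 322.7]
ee_rot: [-0.667, 0.233, 0.669, 0.231]
ft_force: [1.1, 0.3, -2.5]
grip_width: 26.7
```

>>> {"op": "servo_tool", "data": {
  "moves": [
    [[0, 15, -19], [-0.05, 0, 0], 255],
    [[0, 16, -18], [-0.04, 0, 0], 255],
    [[0, 17, -18], [-0.05, 0, 0], 255],
    [[0, 18, -17], [-0.04, 0, 0], 255],
    [[0, 24, -9], [-0.03, 0, 0], 255],
    [[0, 24, -8], [-0.03, 0, 0], 255],
    [[0, 24, -8], [-0.04, 0, 0], 255],
    [[0, 25, -6], [-0.03, 0, 0], 255]
  ]
}}

```text
clock: 10.08
tool_pos: [575.9, 18.2, 322.6]
ee_rot: [-0.695, 0.127, 0.697, 0.126]
ft_force: [-0.1, -0.9, -2.5]
grip_width: 27.3
```

>>> {"op": "servo_tool", "data": {
  "moves": [
    [[0, 25, -6], [-0.04, 0, 0], 255],
    [[0, 25, -5], [-0.03, 0, 0], 255],
    [[0, 25, -4], [-0.04, 0, 0], 255],
    [[0, 25, -3], [-0.03, 0, 0], 255],
    [[0, 25, -2], [-0.04, 0, 0], 255],
    [[0, 25, -1], [-0.03, 0, 0], 255],
    [[0, 25, -1], [-0.04, 0, 0], 255],
    [[0, 26, 1], [-0.03, 0, 0], 255]
  ]
}}

```text
clock: 10.75
tool_pos: [549.1, -182.6, 322.8]
ee_rot: [-0.706, 0.028, 0.708, 0.028]
ft_force: [0.2, 0.1, -2.9]
grip_width: 27.5
```

>>> {"op": "servo_tool", "data": {
  "moves": [
    [[0, 25, 1], [-0.035, 0, 0], 255],
    [[0, 0, 0], [0, 0, 0], 255],
    [[0, 0, 0], [0, 0, 0], 255],
    [[0, 0, 0], [0, 0, 0], 255]
  ]
}}

```text
clock: 11.08
tool_pos: [546.5, -206.4, 323.1]
ee_rot: [-0.706, 0.016, 0.708, 0.017]
ft_force: [0.2, 0.1, -3.1]
grip_width: 26.9
```

```bash
python3 - <<'E'
from plan import *
np.set_printoptions(precision=1,suppress=True)
for n in ['top','side','wrist']:
    p=optics.read_camera(n);save(p,n+'7')
    print(n,proj(p,[[547,-207,153],[547,-207,165],[547,-207,360],[554.5,-54,153],[540.8,-360,153]]))
plan([[547,-207,200,3.095]],255,vmax=20)
E
```

```text
top [[362.  184.7]
 [362.9 183.8]
 [380.  166.3]
 [303.9 180.2]
 [418.5 188.6]]
side [[282.3 141.5]
 [282.5 137.9]
 [285.8  74.3]
 [254.1 164.7]
 [305.8 121.7]]
wrist [[258.8 163.3]
 [258.9 165.8]
 [260.9 264.4]
 [121.3 163.4]
 [396.3 162.7]]
t 11.23 p [ 546.8 -205.9  324. ] psi 3.096 tilt [-1. -0.  0.] F [-0.1 -0.1 -3.3] w 26.7 j [-0.   0.   0.3 -0.  -1.8  1.5]
wp end [ 546.7 -206.8  200. ] 7
[[[18, 0, 0], [0, 0, 0], 255], [[18, 0, 0], [0, 0, 0], 255], [[18, 0, 0], [0, 0, 0], 255], [[18, 0, 0], [0, 0, 0], 255], [[17, 0, 0], [0, 0, 0], 255], [[18, 1, 0], [0, 0, 0], 255], [[17, 0, 0], [0.001, 0.001, 0], 255]]
```

View pics/top7.png

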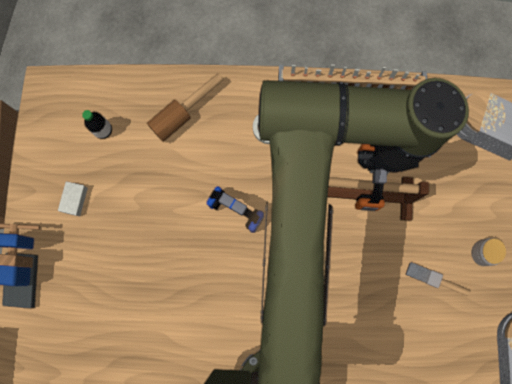

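View pics/side7.png

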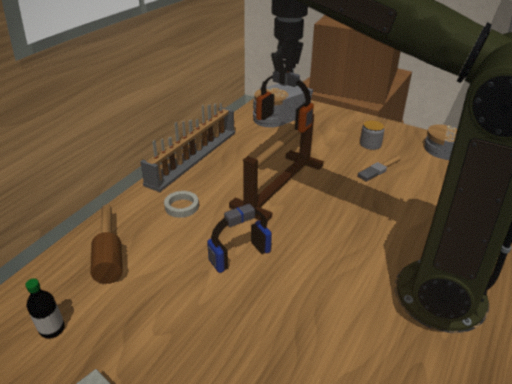

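View pics/wrist7.png

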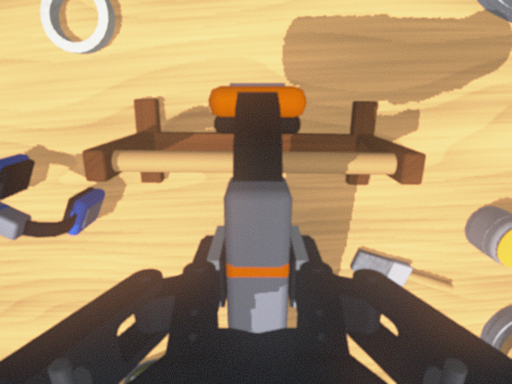

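The wrist view shows the bar level between (115,162) and (396,162), as predicted, with the block square to it. The stripe at row 271 sits about 2–3 mm toward the robot. I'll correct by 2 mm and lower in stages.

>>> {"op": "servo_tool", "data": {
  "moves": [
    [[18, 0, -2], [0, 0, 0], 255],
    [[18, 1, 0], [0, 0, 0], 255],
    [[18, 0, 0], [0, 0, 0], 255],
    [[18, 0, 0], [0, 0, 0], 255],
    [[17, 0, 0], [0, 0, 0], 255],
    [[18, 0, 0], [0, 0, 0], 255],
    [[17, 0, 0], [0, 0, 0], 255],
    [[0, 0, 0], [0, 0, 0], 255]
  ]
}}

```text
clock: 11.9
tool_pos: [547.3, -206.2, 195.9]
ee_rot: [-0.705, 0.015, 0.709, 0.017]
ft_force: [0.1, 0.5, -4.1]
grip_width: 27.2
```

```bash
python3 - <<'E'
from plan import *
np.set_printoptions(precision=1,suppress=True)
S={}
for n in ['side','wrist']:
    p=S[n]=optics.read_camera(n);save(p,n+'8')
    print(n,proj(p,[[547,-207,153],[547,-207,235]]))
cv2.imwrite('pics/c8.png',np.hstack([cv2.resize(S['side']['img'][60:210,220:340,::-1],(307,384)),S['wrist']['img'][:,60:460,::-1]]))
plan([[547,-207,162,3.095]],255,vmax=10)
E
```

```text
side [[282.3 141.5]
 [283.7 116.2]]
wrist [[258.4 203.6]
 [259.  267.3]]
t 12.0 p [ 548.5 -207.4  200.4] psi 3.096 tilt [-1.  0.  0.] F [ 0.  -0.3 -3.1] w 26.9 j [-0.   0.   0.   0.  -1.6  1.5]
wp end [ 547.5 -207.3  162.4] 4
[[[10, 0, 0], [0, 0, 0], 255], [[9, 0, 0], [0, 0, 0], 255], [[10, 0, 1], [0, 0, 0], 255], [[9, 0, 0], [0.001, 0.001, 0], 255]]
```

View pics/c8.png

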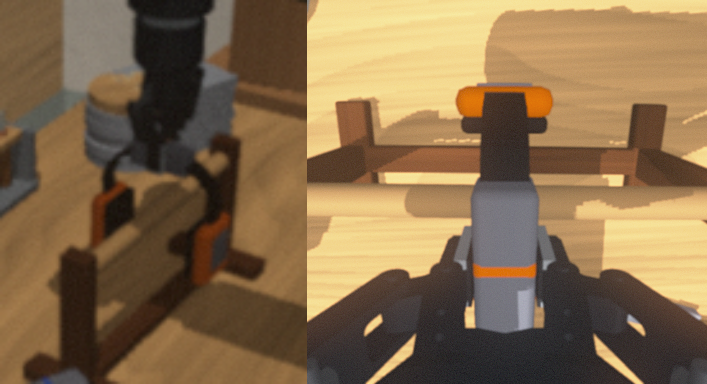

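The cups straddle the bar, one on either side. I'll lower to near contact.

>>> {"op": "servo_tool", "data": {
  "moves": [
    [[10, 0, 0], [0, 0, 0], 255],
    [[10, 0, 0], [0, 0, 0], 255],
    [[10, 0, 0], [0, 0, 0], 255],
    [[9, 0, 0], [0, 0, 0], 255],
    [[4, 0, 0], [0, 0, 0], 255],
    [[2, 0, 0], [0, 0, 0], 255],
    [[0, 0, 0], [0, 0, 0], 255],
    [[0, 0, 0], [0, 0, 0], 255]
  ]
}}

```text
clock: 12.67
tool_pos: [548.8, -208.0, 155.8]
ee_rot: [0.707, -0.017, -0.707, -0.016]
ft_force: [0.2, 0.7, -3.1]
grip_width: 26.8
```

>>> {"op": "servo_tool", "data": {
  "moves": [
    [[1, 0, 0], [0, 0, 0], 255],
    [[1, 0, 0], [0, 0, 0], 255],
    [[0, 0, 0], [0, 0, 0], 255],
    [[0, 0, 0], [0, 0, 0], 255]
  ]
}}

```text
clock: 13.0
tool_pos: [548.6, -207.8, 153.5]
ee_rot: [0.707, -0.017, -0.707, -0.017]
ft_force: [-0.1, 0.3, -1.9]
grip_width: 27.3
```

>>> {"op": "servo_tool", "data": {
  "moves": [
    [[1, 0, 0], [0, 0, 0], 255],
    [[0, 0, 0], [0, 0, 0], 255],
    [[0, 0, 0], [0, 0, 0], 255]
  ]
}}

```text
clock: 13.25
tool_pos: [548.6, -207.8, 152.3]
ee_rot: [-0.707, 0.017, 0.707, 0.017]
ft_force: [-0.5, -0.0, -2.3]
grip_width: 27.1
```

```bash
python3 - <<'E'
from plan import *
S={}
for n in ['side','wrist']:
    p=S[n]=optics.read_camera(n);save(p,n+'9')
print(sensors.get_state()['ft_force'],sensors.get_state()['wrist_torque'],sensors.get_state()['tool_pos'])
cv2.imwrite('pics/c9.png',np.hstack([cv2.resize(S['side']['img'][60:210,220:340,::-1],(307,384)),S['wrist']['img'][:,60:460,::-1]]))
E
```

```text
[-0.51769672  0.14571951 -2.47719376] [-0.00843926 -0.00813346 -0.0306153 ] [ 548.62026091 -207.79793455  152.36134242]
```

View pics/c9.png

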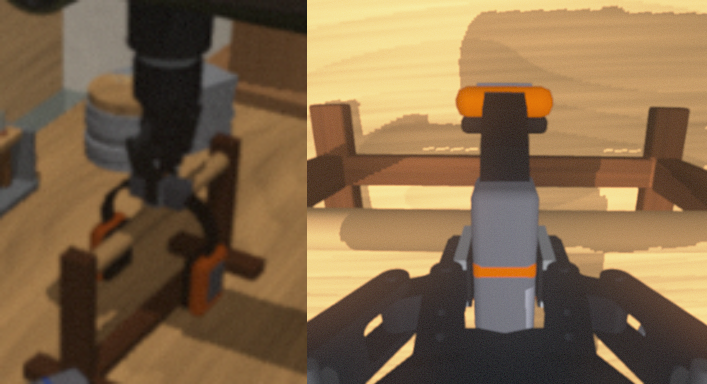

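>>> {"op": "servo_tool", "data": {
  "moves": [
    [[1, 0, 0], [0, 0, 0], 255],
    [[0, 0, 0], [0, 0, 0], 255],
    [[0, 0, 0], [0, 0, 0], 255]
  ]
}}

```text
clock: 13.6
tool_pos: [548.7, -207.9, 152.0]
ee_rot: [0.707, -0.017, -0.707, -0.016]
ft_force: [-1.7, 1.5, 0.7]
grip_width: 27.0
```

```bash
python3 - <<'E'
from plan import *
np.set_printoptions(precision=1,suppress=True)
p=optics.read_camera('wrist')
print(onz(p,[257.5,271],194), onz(p,[257,230],153),onz(p,[60,228],153),onz(p,[430,232],153))
print(proj(p,[[547,-207,153],[547,-207,195]]),sensors.get_state()['ft_force'])
E
```

```text
[ 549.3 -207.4  194. ] [ 549.4 -207.2  153. ] [555.4 -94.4 153. ] [ 542.8 -305.9  153. ]
[[256.9 234. ]
 [256.8 276.9]] [-1.5  0.4  0.7]
```

Contact: Fz went from −2.5 N to +0.7 N at z 152, the expected height. The stripe is at x 549.3 and the bar axis at 549.4. Releasing.

>>> {"op": "servo_tool", "data": {
  "moves": [
    [[0, 0, 0], [0, 0, 0], 0],
    [[0, 0, 0], [0, 0, 0], 0],
    [[0, 0, 0], [0, 0, 0], 0],
    [[0, 0, 0], [0, 0, 0], 0],
    [[0, 0, 0], [0, 0, 0], 0],
    [[0, 0, 0], [0, 0, 0], 0],
    [[0, 0, 0], [0, 0, 0], 0],
    [[0, 0, 0], [0, 0, 0], 0]
  ]
}}

```text
clock: 14.32
tool_pos: [548.6, -207.9, 151.4]
ee_rot: [-0.707, 0.017, 0.707, 0.017]
ft_force: [0.9, -0.6, -0.1]
grip_width: 85.4
```

>>> {"op": "servo_tool", "data": {
  "moves": [
    [[-8, 0, 0], [0, 0, 0], 0],
    [[-15, 0, 0], [0, 0, 0], 0],
    [[-25, 0, 0], [0, 0, 0], 0],
    [[-30, 0, 0], [0, 0, 0], 0],
    [[-30, 0, 0], [0, 0, 0], 0],
    [[-30, 0, 0], [0, 0, 0], 0],
    [[0, 0, 0], [0, 0, 0], 0],
    [[0, 0, 0], [0, 0, 0], 0]
  ]
}}

```text
clock: 14.98
tool_pos: [549.3, -208.1, 292.4]
ee_rot: [0.709, -0.017, -0.705, -0.016]
ft_force: [0.5, -0.1, -0.8]
grip_width: 85.1
```

```bash
python3 - <<'E'
from plan import *
np.set_printoptions(precision=1,suppress=True)
S={}
for n in ['side','wrist','top']:
    p=S[n]=optics.read_camera(n);save(p,n+'10')
w=S['wrist'];print(proj(w,[[549.3,-207.5,195],[549,-207,153]]))
st=sensors.get_state();print(st['clock'],st['tool_pos'],st['ft_force'])
cv2.imwrite('pics/c10.png',np.hstack([cv2.resize(S['side']['img'][60:250,200:340,::-1],(283,384)),S['wrist']['img'][:,:,::-1]]))
E
```

```text
[[257.7 182.6]
 [257.2 171.2]]
15.1333 [ 548.3 -207.6  288.2] [ 0.4  0.7 -0.4]
```

View pics/c10.png

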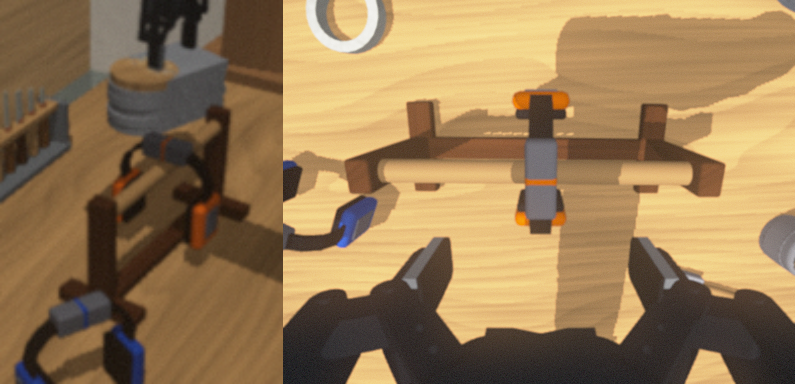

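View pics/top10.png

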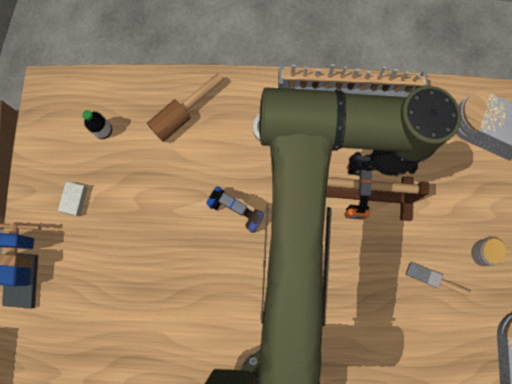

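The pair hangs squarely on the bar: in the wrist view the stripe is at (257,182) against (257.7,182.6) predicted, and the bar ends are about 158 and 152 px away on either side. The blue pair is unmoved. I'll check that it stays still, then hand in.

>>> {"op": "servo_tool", "data": {
  "moves": [
    [[-10, 0, 0], [0, 0, 0], 0],
    [[-10, 0, 0], [0, 0, 0], 0],
    [[0, 0, 0], [0, 0, 0], 0],
    [[0, 0, 0], [0, 0, 0], 0],
    [[0, 0, 0], [0, 0, 0], 0],
    [[0, 0, 0], [0, 0, 0], 0],
    [[0, 0, 0], [0, 0, 0], 0],
    [[0, 0, 0], [0, 0, 0], 0]
  ]
}}

```text
clock: 15.8
tool_pos: [548.5, -207.8, 309.0]
ee_rot: [-0.707, 0.016, 0.707, 0.017]
ft_force: [0.0, 0.9, 1.0]
grip_width: 85.5
```

```bash
python3 - <<'E'
from plan import *
a=cv2.imread('pics/side10.png').astype(int)
p=optics.read_camera('side');save(p,'side11')
d=np.abs(p['img'][:,:,::-1].astype(int)-a)[110:290,200:320].max(2);print('diff',d.mean(),(d>40).sum())
w=optics.read_camera('wrist');r=optics.find_in('orange_crown',w)[:1];print(r,proj(w,[[549.3,-207.5,195]]))
print(workorder.job_done())
E
```

```text
diff 3.5970833333333334 23
[{'pixel': [260.5, 156.0], 'score': 0.79}] [[257.51397781 176.38011544]]
the job is handed in; nothing more can be done
None
```

The orange ear defenders are hanging over the rail near the middle of the bar, with one cup on each side. The gripper is clear, and I handed the job in at about 16 s of the 35 s allowed.

- **First grasp missed:** the fingers shut on air above the headband block. The side and wrist pictures both put the fingertips about 37 mm farther back than the stated tool point. I corrected for that, and the second grasp held at about 27 mm width.
- **Placing:** the band touched down at the expected height. In the picture after release the stripe was within 1 px of its predicted spot, the band lay square across the bar, and it was within a few mm of the middle.
- **Stillness and the blue pair:** two side pictures about 0.7 s apart showed only noise-level differences. The blue pair stayed where it was, and the forces I read stayed within about 4 N.
- **Disagreement:** the network's last "orange_crown" pixel was about 20 px from the stripe's predicted place. It was off by the same amount before the first grasp, so I went by the stripe. I did not view the last two pictures by eye.

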